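Moisture reading on the free coaster pile

ROBOT

A 6-joint arm with a two-finger parallel gripper is mounted at the origin on the work surface. World frame = base frame: x ahead of the robot, y to its left, z up, the work surface at z = 0. Lengths are in mm, angles in rad, forces in N, time in s.
With the tool pointing down it reaches from about 275 to 850 mm from the base axis. Payload 5.2 kg.
Tool frame: the origin (TCP) lies at the very end of the fingers, on their centre line; the grasp point (between the pads) lies 19 mm behind it; z points along the fingers, y is the line along which they close (so a half turn about z gives the same grasp; the last joint's range is limited). The gripper opens to 85 mm and grips with 20 to 120 N. Pads are 22 mm wide; open, the fingers measure 114 mm over their backs; the gripper's body (76 mm by 85 mm) begins 54 mm behind the grasp point. The pads swing forward as they close: fully open they stand 13 mm farther back than shut.
Start: joints at [-1.514, 0.259, 1.535, -0, 1.348, -0.203], TCP at [141.309, -531.542, 231.31] pointing down, gripper open.
Joint ranges: [-3.14, 3.14], [-0.91, 2.08], [0.19, 2.58], [-1.22, 4.36], [0.22, 2.71], [-3.12, 3.12]. Speed limits (rad/s): [2.57, 2.57, 3.14, 3.14, 3.14, 3.14].

INTERFACE

Orientations are given as a unit quaternion [w, x, y, z].
In Python, from plant import get_state, snapshot, close_job gives the robot as it stands.
- The arm moves only by the shell command python3 -m jog 'ROWS' [FORCE]. ROWS is a JSON object of lists of equal length, an entry for each row: "delta_pos": the shift along the tool's x, y, z in units of 40 mm (1.0 is 40 mm), a list of three; "rotation": the turn, a rotation vector about the tool's x, y, z in units of 8 degrees (1.0 is 8 degrees), a list of three; "hand": the opening, from -1 (shut) to 1 (fully open). In form: {"delta_pos": [[x, y, z], ...], "rotation": [[rx, ry, rz], ...], "hand": [hand, ...]}. A call has exactly 5 rows; each row shifts and turns the commanded pose from where the row before left it, along the tool's axes as they then stand; what a row does not reach is not made up. A row lasts 1/10 s, in which the tool goes at most 50 mm and 8.59 degrees, less where a joint would pass 70% of its speed; a pose out of reach is approached as far as the arm can. A call is refused whole if a number of a shift passes 1 or a number of a turn 1, either way. A call with a gripper value outside its range is refused whole. The fingers move at their own pace and stop on an object; FORCE is the grip in N (left out, the last holds). Time passes only in rows, so rows that do not move let the fingers close, or fill a call up. It gives the time, the measured TCP pose, the force, the opening and the grip force at its end, in the units of the state.
- get_state(): the state, without advancing time (a new reading comes with each control period).
- snapshot(name): name is "scene" or "top"; returns a dict with "color" (480x640x3 uint8, red, green, blue), "fx", "fy", "cx", "cy" (pixels), "k1" (the pictures are not rectified: a ray, as slopes to the right and down, at radius r is drawn at 1 + k1 r^2 times it, then the intrinsics apply), "R" (3x3) and "t" (3): a world point X has camera coordinates R X + t. Camera axes: x right, y down, z forward; pixel columns grow to the right and rows downward; lengths in mm; the calibration is good to about 2 mm. A picture is of the moment at which its call begins. There is no depth.
- close_job(): hands the job in; it is judged then, once.
The state is a dict: "t": time; "joint_positions": joint angles; "joint_vel": joint speeds; "tau": joint torques, N m; "tcp_pos": TCP position; "eef_rot": TCP orientation; "ft_force": force on the tool from outside, world axes, zero at the start; "torque": the same for the moment, N m; "opening": finger opening in mm; "finger_force": force on a finger pad.
Only numpy, scipy, OpenCV 4.12 (cv2) and the standard library are available. Lean on these libraries where they do the work, as an engineer would, in place of code of your own. Each camera call takes 0.05 s, during which the arm holds its last target. There are 200 camera calls.

TASK

Check how dry the wooden coasters are: take the yellow moisture meter out of its leaning cradle and set its spring-loaded ball tip on the red test dot of the coaster pile that is free, the one without the candle glass on it. Hold the meter upright there with a light press, the ball pushed in about half of its travel, and finish while holding it steady there for the reading. Leave the coaster piles, the candle glass and the other things on the shelf where they stand.

Things in the scene. Friction and masses are not known exactly. Their poses are not given: they have to be found in the camera images.
- meter: Moisture meter, about 215 g. Yellow housing 28 (x, display on +x) by 46 (y) by 120 mm (z); below it a black neck, 24 mm across, 45 mm long, with a sprung steel ball 18 mm across. Origin: centre of the housing's lower end; +z runs along the meter to its top (z 120 mm); neck end at z -45, tip of the free ball at z -61 mm. It starts in the cradle, leaning 20 degrees towards the cradle's -x.
- probe (a joint): How far the ball is pushed into the neck along the meter's axis: 0 free, 0.010 m fully in. The spring needs about 1.6 N to begin to yield and 0.4 N more for each mm (about 3.6 N half way, 5.6 N at the stop).
- tip (a point): End point of the ball, on the meter's axis; it moves with the ball.
- cradle: Black desk cradle, fixed; base 105 (x) by 88 (y) by 14 mm, origin: centre of its underside. Its pocket leans 20 degrees towards its -x (robot's side) and surrounds the lowest 36 mm of the housing with 1.5 mm of play; the housing rests on ledges 82 mm above the shelf, neck and ball hang free below. Draw the meter out along its own axis: 36 mm frees the housing, 100 mm the ball too.
- pile_a: Pile of four round wooden coasters 96 mm across in a holder (round base 112 mm across with three short brass pins that end below the top), one loose piece of about 350 g, 38 mm high, standing on the marble tray. Origin: centre of the underside.
- pile_b: The second such pile, alike. One of the two piles, now the one and now the other, carries the candle glass.
- dot_a (a point): Centre of the red paper test dot, 16 mm across, on top of pile_a, 22 mm from the middle of the pile along its +x, 38 mm above its underside (50 mm above the shelf). Under the candle glass it is hidden.
- dot_b (a point): The same dot on pile_b.
- votive: Ribbed red candle glass, 76 mm across at the rim, 75 mm high, open at the top, loose. It stands upright in the middle of one of the two piles. Origin: centre of its underside.
- tray: Round marble tray, 300 mm across and 12 mm thick, fixed, at any turn; the two piles stand on it across from each other, each about 80 mm from its centre. Origin: centre of the underside.
- lantern: Bystander: silver aluminium lantern, 120 mm square, 270 mm high with its ring, hinged door at the side, loose. Origin: centre of the underside.
- acrylic_box: Bystander: clear acrylic box with a sliding door, 120 by 200 by 110 mm, loose. Origin: centre of the underside.
- pump: Bystander: grey plastic hand pump standing on its handle, 68 mm across, 200 mm high, loose and light. Origin: centre of the underside.
- clay_bull: Bystander: small terracotta bull, about 110 mm long and 95 mm high, loose. Origin: on the shelf under its belly.
Mind the look-alikes: they are no part of the job. Several things have the shape of the cradle; the one meant has the colours described above.

How it is judged (in metres and radians):
On the way:
1. the meter is held in the gripper, drawn out of its cradle (contact force between meter and the fingers above 2 N and contact force between meter and cradle below 0.1 N and z of tip in the frame of cradle above 0.09 m), for 0.2 s.
At the end, for the whole second after the job is handed in: The gripper holds the meter still and upright (within 0.1 rad) on the free pile: ball tip within 8 mm of its red dot's centre, pushed in 2 to 8 mm, force 1 to 8 N. The meter is off the cradle, and the candle glass stands upright on the other pile (contact force between meter and the fingers above 2 N and contact force between meter and cradle below 0.1 N and angle between each of meter, votive's own z axis and vertical below 0.1 rad and height (world z) of meter above 0.095 m and linear speed of meter below 0.01 m/s and value of joint probe between 0.002 and 0.008 m and ((horizontal distance between tip and dot_a below 0.008 m and contact force between meter and pile_a between 1 and 8 N and horizontal distance between votive and pile_b below 0.015 m) or (horizontal distance between tip and dot_b below 0.008 m and contact force between meter and pile_b between 1 and 8 N and horizontal distance between votive and pile_a below 0.015 m)) and height (world z) of votive above 0.045 m); the arm keeps its last pose, push and grip.
It fails at once if the meter is pressed hard on a coaster pile (over 15 N) (contact force between meter and pile_a above 15 N or contact force between meter and pile_b above 15 N).
It fails at once if a coaster pile is shifted by more than 10 mm (distance of any of pile_a, pile_b from where it was at the start of the episode above 0.01 m).
It fails at once if the candle glass is shifted by more than 10 mm or tipped (distance of votive from where it was at the start of the episode above 0.01 m or angle between votive's own z axis and vertical above 0.2 rad).
It fails at once if another thing on the shelf is shifted by more than 15 mm or tipped (distance of any of lantern, acrylic_box, pump, clay_bull from where it was at the start of the episode above 0.015 m or angle between any of lantern, pump, clay_bull's own z axis and vertical above 0.2 rad).
It also fails if it takes over 38 s, if anything falls off the work surface, if the arm or the gripper's body presses on something with over 40 N, if the wrist force passes 120 N, or if a joint passes its speed limit or range.

## Working session

There is one attempt and no reset: what is moved stays moved. The work goes in short steps, Python scripts to look and compute and a shell command to move; the robot and the scene stay as the last step left them, time stands still between calls to the robot, and variables do not carry over. Pictures are saved under pics/ and viewed, at most 10 in all, crops included, and the job is handed in when it is done.

```bash
mkdir -p pics; ls; cat > h.py <<'E'
import numpy as np,cv2,pickle
from plant import *
def snap(n,f):
    s=snapshot(n);cv2.imwrite('pics/'+f+'.png',s['color'][:,:,::-1]);pickle.dump(s,open('pics/'+f+'.pkl','wb'));return s
def load(f): return pickle.load(open('pics/'+f+'.pkl','rb'))
def KD(s): return np.array([[s['fx'],0,s['cx']],[0,s['fy'],s['cy']],[0,0,1.]]),np.array([s['k1'],0,0,0,0.])
def ray(s,u,v):
    K,D=KD(s);p=cv2.undistortPoints(np.array([[[u,v]]],float),K,D)[0,0]
    R=np.array(s['R']);return -R.T@np.array(s['t']),R.T@np.array([p[0],p[1],1])
def atz(s,u,v,z):
    o,d=ray(s,u,v);return o+d*(z-o[2])/d[2]
def proj(s,X):
    K,D=KD(s);R=np.array(s['R']);return cv2.projectPoints(np.array(X,float).reshape(-1,3),cv2.Rodrigues(R)[0],np.array(s['t'],float),K,D)[0][:,0]
def crop(f,x0,y0,w,h,k,out):
    im=cv2.imread('pics/'+f+'.png')[y0:y0+h,x0:x0+w];cv2.imwrite('pics/'+out+'.png',cv2.resize(im,None,fx=k,fy=k,interpolation=cv2.INTER_CUBIC))
E
python3 - <<'E'
from h import *
for n in('scene','top'):
    s=snap(n,n+'0');print(n,s['fx'],s['k1'],-np.array(s['R']).T@s['t'],np.round(s['R'],3).tolist())
E
```

```text
pics
scene 564.4083579092633 -0.1210813443434268 [1482.06695129 -566.26918345  845.90066696] [[0.499, 0.867, 0.012], [0.503, -0.279, -0.818], [-0.706, 0.414, -0.575]]
top 576.294947300081 -0.0998910570967127 [ 208.32903871  -10.29304479 1811.47402032] [[0.002, -1.0, -0.012], [-0.981, 0.0, -0.193], [0.193, 0.013, -0.981]]
```

View pics/scene0.png

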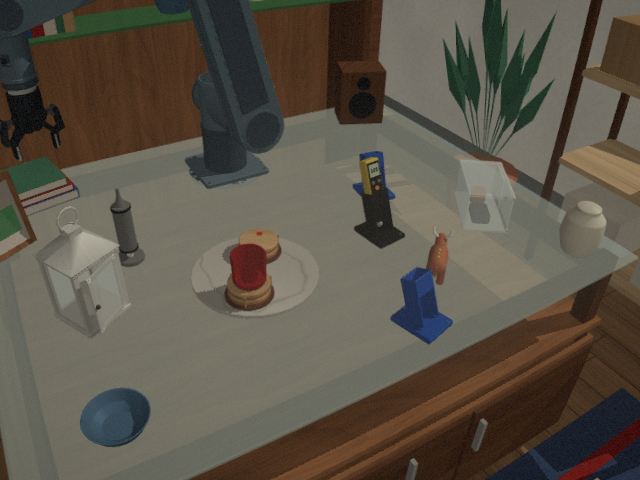

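View pics/top0.png

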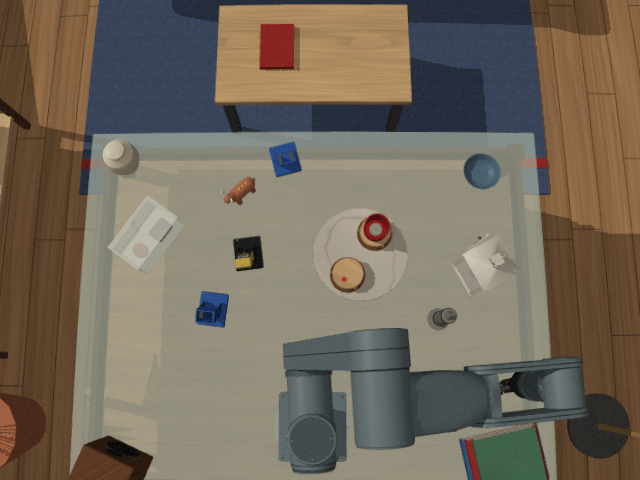

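The scene holds three cradle shapes. Blue ones are at top (285,158) and (211,309). The black one with the yellow meter is at top (248,253) and scene (380,215), and it fits the description. The free pile is the near one, with its red dot at top (344,279) and scene (259,234). The other pile carries the red glass at top (376,229). I'll confirm this in an enlarged crop.

```bash
python3 - <<'E'
from h import *
a=cv2.imread('pics/top0.png');b=cv2.imread('pics/scene0.png')
r=lambda i,x,y,w,h,k:cv2.resize(i[y:y+h,x:x+w],None,fx=k,fy=k,interpolation=cv2.INTER_CUBIC)
cv2.imwrite('pics/c1.png',np.vstack([np.hstack([r(a,225,230,40,50,6),r(a,325,245,50,50,6)]),np.zeros((0,540,3),np.uint8)]))
cv2.imwrite('pics/c2.png',np.hstack([r(b,345,140,70,110,5),r(b,225,220,70,110,5)]))
m=np.vstack([cv2.resize(cv2.imread('pics/c1.png'),(540,300))])
c=cv2.imread('pics/c2.png');c=c[:, :]
out=np.zeros((550,800,3),np.uint8);out[:,:350]=c[:,:350];out[:275,350:650]=r(a,225,230,60,55,5);out[275:550,350:650]=r(a,320,245,60,55,5)
cv2.imwrite('pics/c3.png',out)
E
```

```text
(no output)
```

View pics/c3.png

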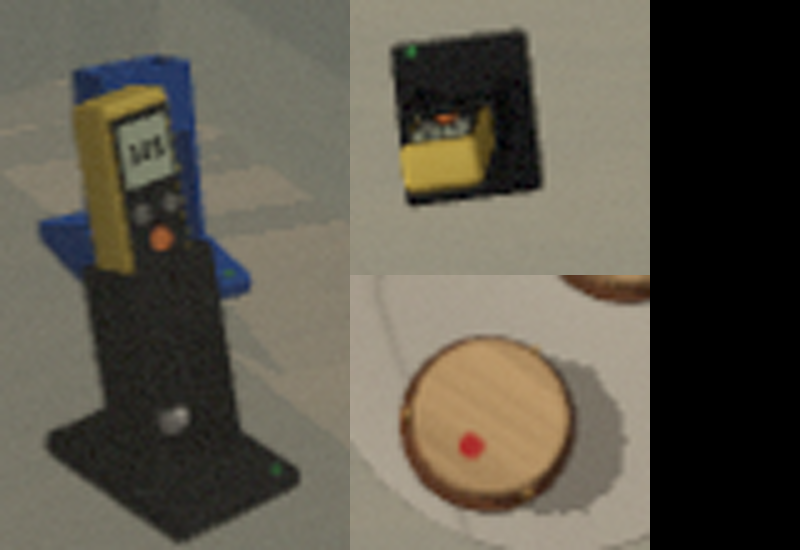

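The crop confirms the black cradle holding the yellow meter, and the near pile is free, with its dot at about top (344.2,279.1). Next I'll fit the poses.

```bash
cat > fit.py <<'E'
from h import *
from scipy.optimize import least_squares
from scipy.spatial.transform import Rotation as Ro
T=load('top0');S=load('scene0')
P=lambda x,y:(225+(x-350)/5,230+y/5); Q=lambda x,y:(345+x/5,140+y/5)
base=[(T,P(393,45),(52.5,44,14)),(T,P(527,30),(52.5,-44,14)),(T,P(542,187),(-52.5,-44,7)),(T,P(408,205),(-52.5,44,7)),
 (S,Q(48,440),(-52.5,-44,7)),(S,Q(180,542),(52.5,-44,0)),(S,Q(299,477),(52.5,44,7))]
met=[(T,P(402,146),(14,23,120)),(T,P(485,138),(14,-23,120)),(T,P(478,188),(-14,-23,120)),(T,P(406,193),(-14,23,120)),
 (S,Q(112,115),(14,-23,120)),(S,Q(166,92),(14,23,120)),(S,Q(77,105),(-14,-23,120)),(S,Q(174,418),(0,0,-52))]
def poses(p):
    A=Ro.from_euler('z',p[2]);B=A*Ro.from_euler('y',-20,degrees=True)
    c=np.array([p[0],p[1],0]);return A,c,B,c+A.apply([p[3],0,p[4]])
def res(p):
    A,c,B,m=poses(p);r=[]
    for s,q,x in base:r+=list(proj(s,c+A.apply(x))[0]-q)
    for s,q,x in met:r+=list(proj(s,m+B.apply(x))[0]-q)
    return r+[(p[4]-85)/5]
f=least_squares(res,[500,200,0,0,85],loss='soft_l1')
A,c,B,m=poses(f.x)
print(f.x,np.round(np.reshape(res(f.x)[:-1],(-1,2)),1).tolist());print('m',m,'axis',B.apply([0,0,1]),'top',m+B.apply([0,0,120]))
d=atz(T,225+0,0,0)
dt=atz(T,320+(471-350)/5,245+(446-275)/5,50);ds=atz(S,*(259.5,233.5),50);print('dot',dt,ds)
for n,s,u,v,z in[('pileT',T,320+(488-350)/5,245+(423-275)/5,50),('vot rim T',T,377,227,125),('pump',T,445,317,200),('bull',T,240,190,50)]:print(n,atz(s,u,v,z))
E
python3 fit.py
python3 - <<'E'
from h import *
b=cv2.imread('pics/scene0.png');r=cv2.resize(b[215:265,225:295],None,fx=1,fy=1)
m=(r[:,:,2]>150)&(r[:,:,1]<90)&(r[:,:,0]<90);ys,xs=np.nonzero(m);print(xs+225,ys+215)
print(get_state())
E
```

```text
[ 5.32969766e+02  2.05065542e+02  1.25887296e-01 -2.00689185e+01
  7.93322266e+01] [[-1.2, -0.3], [-0.7, -0.7], [0.0, 0.5], [-0.7, 0.3], [-1.6, 0.2], [-0.9, 1.2], [0.3, 0.0], [-1.3, -0.2], [-2.0, -0.6], [0.8, -1.0], [-0.8, -0.0], [-2.3, -0.5], [0.5, -0.9], [-2.7, 0.9], [-0.8, 0.4]]
m [513.05965955 202.54578808  79.33222658] axis [-0.33931362 -0.04294236  0.93969262] top [472.34202523 197.39270505 192.09534108]
dot [444.50049964 -98.57204788  50.        ] [445.28651449 -96.05489723  50.        ]
pileT [ 458.78695779 -109.18749233   50.        ]
vot rim T [ 592.11832779 -194.80940356  125.        ]
pump [ 317.54599435 -371.92561245  200.        ]
bull [730.42336339 230.17606208  50.        ]
[] []
{'t': 0.1, 'joint_positions': array([-1.51384681e+00,  2.59293283e-01,  1.53600621e+00, -1.53574533e-05,
        1.34799488e+00, -2.02798926e-01]), 'joint_vel': array([ 0.00038844, -0.00103294, -0.00283791, -0.00181223,  0.00143515,
       -0.0007775 ]), 'tau': array([ 2.74660626e-03, -4.46965814e+01, -2.91248488e+01, -3.29874738e-04,
        6.26266861e-03, -4.97092245e-06]), 'tcp_pos': array([ 141.25023328, -531.04735362,  230.53229076]), 'eef_rot': array([-8.49141895e-04,  9.91577611e-01,  1.29511067e-01,  5.45259925e-05]), 'ft_force': array([ 0.04013696, -0.48593202, -0.97128098]), 'torque': array([-0.01547322,  0.05502718, -0.01974727]), 'finger_force': 0.0, 'opening': 85.26027510709545}
```

```bash
cat > plan.py <<'E'
import sys
from h import *
from scipy.spatial.transform import Rotation as Ro
def cur():
    s=get_state();q=s['eef_rot'];return s,np.array(s['tcp_pos']),Ro.from_quat([*q[1:],q[0]])
def plan(pos,rot=None):
    s,p,R=cur();rot=rot or R
    print('t %.1f tcp'%s['t'],np.round(p,1),'z',np.round(R.as_matrix()[:,2],3),'y',np.round(R.as_matrix()[:,1],3))
    print('shift units (tool)',np.round(R.inv().apply(np.array(pos)-p)/40,2),'turn units',np.round(np.degrees((R.inv()*rot).as_rotvec())/8,2))
def frame(axis,y):
    z=-np.array(axis)/np.linalg.norm(axis);y=np.array(y)-z*np.dot(y,z);y/=np.linalg.norm(y)
    return Ro.from_matrix(np.stack([np.cross(y,z),y,z],1))
yaw=0.1259; MY=[np.sin(yaw),-np.cos(yaw),0]
AX=np.array([-.3393,-.0429,.9397]);M=np.array([513.06,202.55,79.33])
LEAN=frame(AX,MY);UP=frame([0,0,1],MY)
E
python3 -c "
from plan import *
plan(M+AX*195,LEAN)"
python3 -m jog '{"delta_pos":[[0,0,-1],[0,0,-1],[0,0,-1],[0,0,-1],[0,0,0]],"rotation":[[0,0,0],[0,0,0],[0,0,0],[0,0,0],[0,0,0]],"hand":[1,1,1,1,1]}' 40
python3 -c "
from plan import *
p=M+AX*195; p[2]=380
plan(p,LEAN)"
```

```text
t 0.1 tcp [ 141.3 -531.   230.5] z [-0.     0.002 -1.   ] y [ 0.257 -0.966 -0.002]
shift units (tool) [ 12.04 -15.56  -0.77] turn units [-0.18  2.49  0.95]
t: 0.6
tcp_pos: [141.5, -533.3, 397.4]
eef_rot: [0.005, 0.992, 0.13, -0.0]
ft_force: [-0.0, -0.6, -0.4]
opening: 85.4
finger_force: 0.0
t 0.6 tcp [ 141.5 -533.3  397.4] z [ 0.001 -0.01  -1.   ] y [ 0.257 -0.966  0.01 ]
shift units (tool) [ 12.05 -15.62   0.25] turn units [-0.09  2.51  0.96]
```

```bash
python3 -m jog '{"delta_pos":[[0.9,-0.6,0],[0.9,-0.7,0],[0.9,-0.7,0],[0.9,-0.8,0],[0.9,-0.8,0]],"rotation":[[0,0,0],[0,0,0],[0,0,0],[0,0,0],[0,0,0]],"hand":[1,1,1,1,1]}'
python3 -m jog '{"delta_pos":[[0.8,-0.9,0],[0.8,-0.9,0],[0.8,-0.9,0],[0.8,-0.9,0],[0.8,-0.9,0]],"rotation":[[0,0,0],[0,0,0],[0,0,0],[0,0,0],[0,0,0]],"hand":[1,1,1,1,1]}'
python3 -c "
from plan import *
p=M+AX*195; p[2]=380
plan(p,LEAN)"
```

```text
t: 1.1
tcp_pos: [278.8, -344.3, 390.2]
eef_rot: [-0.001, 0.992, 0.129, -0.0]
ft_force: [0.2, 0.3, 0.1]
opening: 85.1
finger_force: 0.0
t: 1.6
tcp_pos: [386.8, -129.0, 390.5]
eef_rot: [-0.0, 0.992, 0.129, -0.0]
ft_force: [1.1, -0.6, 0.8]
opening: 85.5
finger_force: 0.0
t 1.6 tcp [ 386.8 -129.   390.5] z [-0.001  0.    -1.   ] y [ 0.257 -0.967 -0.001]
shift units (tool) [ 3.52 -7.42  0.27] turn units [-0.17  2.5   0.95]
```

```bash
python3 -m jog '{"delta_pos":[[0.4,-1,0],[0.4,-1,0],[0.4,-1,0],[0.4,-1,0],[0.4,-1,0]],"rotation":[[0,0,0],[0,0,0],[0,0,0],[0,0,0],[0,0,0]],"hand":[1,1,1,1,1]}'
python3 -m jog '{"delta_pos":[[0.5,-1,0],[0.3,-0.5,0],[0,0,0],[0,0,0],[0,0,0]],"rotation":[[0,0,0],[0,0,0],[0,0.8,0.3],[0,0.8,0.3],[-0.1,0.9,0.3]],"hand":[1,1,1,1,1]}'
python3 -m jog '{"delta_pos":[[0,0,0],[0,0,0],[0,0,0],[0,0,0],[0,0,0]],"rotation":[[0,0,0],[0,0,0],[0,0,0],[0,0,0],[0,0,0]],"hand":[1,1,1,1,1]}'
python3 -c "
from plan import *
snap('scene','scene1')
p=M+AX*195
plan(p,LEAN);s,q,R=cur();print(R.inv().apply(q-M)/40)"
```

```text
t: 2.1
tcp_pos: [412.1, 84.6, 390.5]
eef_rot: [-0.0, 0.992, 0.13, -0.0]
ft_force: [1.2, -0.2, 0.0]
opening: 85.3
finger_force: 0.0
t: 2.6
tcp_pos: [428.6, 149.1, 390.3]
eef_rot: [-0.016, 0.983, 0.064, 0.174]
ft_force: [-0.4, -0.6, 0.5]
opening: 85.3
finger_force: 0.0
t: 3.1
tcp_pos: [429.0, 148.9, 391.2]
eef_rot: [-0.015, 0.983, 0.065, 0.172]
ft_force: [-0.1, -0.8, 0.7]
opening: 85.7
finger_force: 0.0
t 3.1 tcp [428.9 148.9 391.1] z [ 0.336  0.052 -0.94 ] y [ 0.132 -0.991 -0.008]
shift units (tool) [-0.54 -1.04  3.23] turn units [-0.07  0.01  0.02]
[ 0.52759256  0.99193363 -8.10748494]
```

```bash
python3 -m jog '{"delta_pos":[[-0.3,-0.5,0],[-0.24,-0.54,0],[0,0,0.8],[0,0,0.9],[0,0,0.8]],"rotation":[[-0.07,0,0.02],[0,0,0],[0,0,0],[0,0,0],[0,0,0]],"hand":[1,1,1,1,1]}'
python3 -m jog '{"delta_pos":[[0,0,0.7],[0,0,0],[0,0,0],[0,0,0],[0,0,0]],"rotation":[[0,0,0],[0,0,0],[0,0,0],[0,0,0],[0,0,0]],"hand":[1,1,1,1,1]}'
python3 -c "
from plan import *
snap('scene','scene1');snap('top','top1')
plan(M+AX*76,LEAN)
a=cv2.imread('pics/top1.png')[200:300,190:290];b=cv2.imread('pics/scene1.png')[100:250,320:450]
o=np.zeros((600,800,3),np.uint8);o[:400,:400]=cv2.resize(a,(400,400));o[:450,400:790]=cv2.resize(b,(390,450));cv2.imwrite('pics/c4.png',o)
"
```

```text
t: 3.65
tcp_pos: [436.9, 192.3, 288.9]
eef_rot: [-0.011, 0.983, 0.063, 0.173]
ft_force: [1.4, 0.2, -0.6]
opening: 85.0
finger_force: 0.0
t: 4.15
tcp_pos: [446.7, 193.3, 265.7]
eef_rot: [-0.011, 0.983, 0.062, 0.175]
ft_force: [0.1, 0.5, -0.4]
opening: 85.3
finger_force: 0.0
t 4.2 tcp [446.4 193.2 265.2] z [ 0.341  0.043 -0.939] y [ 0.126 -0.992  0.   ]
shift units (tool) [-0.01 -0.02  3.04] turn units [-0.   -0.01  0.01]
```

View pics/c4.png

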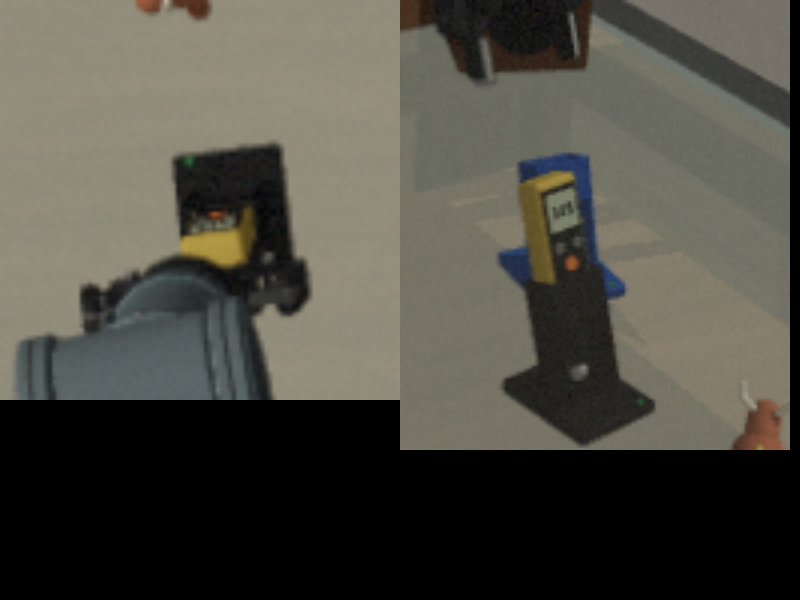

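```bash
python3 -c "
from plan import *
s,p,R=cur()
T=load('top1');S=load('scene1')
for n,x in [('L',(0,-57,-40)),('R',(0,57,-40)),('tipL',(0,-45,-13)),('tipR',(0,45,-13)),('tcp',(0,0,0))]:
    X=p+R.apply(x);a=proj(T,X)[0];b=proj(S,X)[0];print(n,(a-[190,200])*4,(b-[320,100])*3+[400,0])
B=LEAN*1
for c in [(14,23),(14,-23),(-14,-23),(-14,23)]:
    X=M+AX*120-np.array(LEAN.apply([0,c[1],0]))+LEAN.apply([c[0],0,0]);a=proj(T,X)[0];b=proj(S,X)[0];print(c,(a-[190,200])*4,(b-[320,100])*3+[400,0])
"
```

```text
L [112.68679573 294.02566822] [571.46601304  24.22228772]
R [282.96008132 272.73722207] [466.53653328  55.8598846 ]
tipL [135.19831362 283.6841007 ] [566.20951663  59.50867605]
tipR [267.34086767 267.15559149] [484.01379462  85.49105672]
tcp [202.85518631 271.69017695] [528.53283059  87.83335733]Traceback (most recent call last):
  File "<string>", line 7, in <module>
    B=LEAN*1
      ~~~~^~
TypeError: Argument 'other' has incorrect type (expected scipy.spatial.transform._rotation.Rotation, got int)
```

The fingertips sit where the projection puts them, within about 1 px, and the gripper is lined up with the leaning meter. I'm going down to the grasp.

```bash
python3 -m jog '{"delta_pos":[[0,0,0.7],[0,0,0.7],[0,0,0.7],[0,0,0.5],[0,0,0.4]],"rotation":[[0,0,0],[0,0,0],[0,0,0],[0,0,0],[0,0,0]],"hand":[1,1,1,1,1]}'
python3 -m jog '{"delta_pos":[[0,0,0],[0,0,0],[0,0,0],[0,0,0],[0,0,0]],"rotation":[[0,0,0],[0,0,0],[0,0,0],[0,0,0],[0,0,0]],"hand":[0.4,0.3,0.25,0.2,0.15]}' 30
python3 -m jog '{"delta_pos":[[0,0,0],[0,0,0],[0,0,0],[0,0,0],[0,0,0]],"rotation":[[0,0,0],[0,0,0],[0,0,0],[0,0,0],[0,0,0]],"hand":[0.05,-0.1,-0.2,-0.2,-0.2]}' 30
```

```text
t: 4.75
tcp_pos: [486.8, 198.2, 150.3]
eef_rot: [-0.011, 0.983, 0.062, 0.173]
ft_force: [-0.8, 0.4, 0.6]
opening: 85.6
finger_force: 0.0
t: 5.25
tcp_pos: [486.9, 198.3, 152.0]
eef_rot: [-0.011, 0.983, 0.062, 0.174]
ft_force: [-0.7, 0.2, -0.1]
opening: 49.1
finger_force: 0.0
t: 5.75
tcp_pos: [486.9, 198.5, 151.9]
eef_rot: [-0.011, 0.983, 0.062, 0.174]
ft_force: [-4.3, 1.2, 6.0]
opening: 45.6
finger_force: 30.4
```

```bash
python3 -m jog '{"delta_pos":[[0,0,0],[0,0,-0.1],[0,0,-0.2],[0,0,-0.3],[0,0,-0.3]],"rotation":[[0,0,0],[0,0,0],[0,0,0],[0,0,0],[0,0,0]],"hand":[-1,-1,-1,-1,-1]}' 60
python3 -m jog '{"delta_pos":[[0,0,-0.4],[0,0,-0.4],[0,0,-0.4],[0,0,-0.4],[0,0,-0.4]],"rotation":[[0,0,0],[0,0,0],[0,0,0],[0,0,0],[0,0,0]],"hand":[-1,-1,-1,-1,-1]}' 60
python3 -m jog '{"delta_pos":[[0,0,-0.4],[0,0,-0.4],[0,0,-0.4],[0,0,0],[0,0,0]],"rotation":[[0,0,0],[0,0,0],[0,0,0],[0,0,0],[0,0,0]],"hand":[-1,-1,-1,-1,-1]}' 60
python3 -c "
from plan import *
plan([446,-97,320],UP)"
```

```text
t: 6.25
tcp_pos: [474.5, 196.6, 185.5]
eef_rot: [-0.011, 0.983, 0.062, 0.173]
ft_force: [4.6, 0.0, -2.7]
opening: 45.4
finger_force: 62.1
t: 6.75
tcp_pos: [445.6, 192.9, 260.1]
eef_rot: [-0.011, 0.983, 0.062, 0.172]
ft_force: [-0.5, 0.0, -2.3]
opening: 45.1
finger_force: 62.3
t: 7.25
tcp_pos: [430.3, 191.1, 304.7]
eef_rot: [-0.011, 0.983, 0.062, 0.173]
ft_force: [0.8, -0.1, -3.0]
opening: 45.3
finger_force: 62.6
t 7.2 tcp [430.3 191.1 304.7] z [ 0.338  0.043 -0.94 ] y [ 0.126 -0.992  0.001]
shift units (tool) [-0.36  7.19 -0.53] turn units [ 0.   -2.49  0.01]
```

```bash
python3 -m jog '{"delta_pos":[[0,0,-0.1],[0,0,-0.1],[0,0,-0.1],[0,0,-0.1],[0,0,0]],"rotation":[[0,-0.6,0],[0,-0.6,0],[0,-0.6,0],[0,-0.69,0],[0,0,0]],"hand":[-1,-1,-1,-1,-1]}' 60
python3 -m jog '{"delta_pos":[[0,0.4,0],[0,0.7,0],[0,0.9,0],[0,0.9,0],[0,0.9,0]],"rotation":[[0,0,0],[0,0,0],[0,0,0],[0,0,0],[0,0,0]],"hand":[-1,-1,-1,-1,-1]}' 60
python3 -m jog '{"delta_pos":[[0,0.9,0],[0,0.9,0],[0,0.7,0],[0,0.5,0],[0,0.2,0]],"rotation":[[0,0,0],[0,0,0],[0,0,0],[0,0,0],[0,0,0]],"hand":[-1,-1,-1,-1,-1]}' 60
python3 -m jog '{"delta_pos":[[0,0,0],[0,0,0],[0,0,0],[0,0,0],[0,0,0]],"rotation":[[0,0,0],[0,0,0],[0,0,0],[0,0,0],[0,0,0]],"hand":[-1,-1,-1,-1,-1]}' 60
python3 -c "
from plan import *
S=snap('scene','scene2');snap('top','top2');plan([446,-97,250],UP)
s,p,R=cur();print('pred tip',proj(S,p+[0,0,-137]), proj(S,p+[0,0,44-0]))
crop('scene2',180,120,140,160,3.7,'c5')"
```

```text
t: 7.75
tcp_pos: [429.3, 190.6, 319.0]
eef_rot: [0.0, 0.998, 0.063, -0.001]
ft_force: [0.6, -0.1, -2.8]
opening: 45.5
finger_force: 62.4
t: 8.25
tcp_pos: [446.0, 39.0, 319.7]
eef_rot: [0.0, 0.998, 0.064, 0.001]
ft_force: [1.3, -0.2, -3.1]
opening: 45.3
finger_force: 62.6
t: 8.75
tcp_pos: [462.4, -88.5, 319.7]
eef_rot: [0.001, 0.998, 0.062, 0.0]
ft_force: [-0.6, 0.7, -2.8]
opening: 45.2
finger_force: 62.7
t: 9.25
tcp_pos: [463.0, -86.3, 320.9]
eef_rot: [0.0, 0.998, 0.064, 0.001]
ft_force: [-0.5, 0.2, -2.9]
opening: 45.4
finger_force: 62.7
t 9.3 tcp [463.  -86.6 320.9] z [ 0.001 -0.    -1.   ] y [ 0.127 -0.992  0.001]
shift units (tool) [-0.46  0.2   1.77] turn units [ 0.   -0.01  0.01]
pred tip [[264.42618848 188.64696466]] [[261.86088629 115.37714591]]
```

View pics/c5.png

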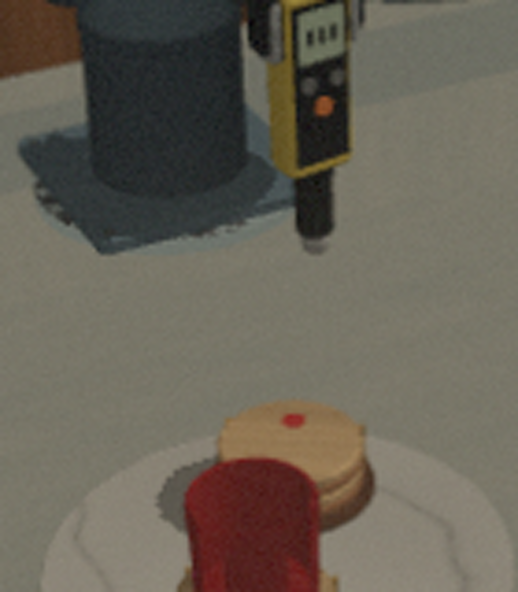

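```bash
python3 -c "
from plan import *
S=load('scene2');d=atz(S,259.2-.7,233.5+.5,50);print(d);t=[ (d[0]+444.5)/2,(d[1]-98.6)/2,207];print(t);plan(t,UP)"
```

```text
[446.02237974 -99.13374359  50.        ]
[np.float64(445.26118986770257), np.float64(-98.86687179346991), 207]
t 9.3 tcp [463.  -86.6 320.9] z [ 0.001 -0.    -1.   ] y [ 0.127 -0.992  0.001]
shift units (tool) [-0.48  0.25  2.85] turn units [ 0.   -0.01  0.01]
```

```bash
python3 -m jog '{"delta_pos":[[-0.24,0.12,0],[-0.24,0.13,0.2],[0,0,0.5],[0,0,0.6],[0,0,0.5]],"rotation":[[0,0,0],[0,0,0],[0,0,0],[0,0,0],[0,0,0]],"hand":[-1,-1,-1,-1,-1]}' 60
python3 -m jog '{"delta_pos":[[0,0,0.5],[0,0,0.35],[0,0,0.2],[0,0,0],[0,0,0]],"rotation":[[0,0,0],[0,0,0],[0,0,0],[0,0,0],[0,0,0]],"hand":[-1,-1,-1,-1,-1]}' 60
python3 -c "
from plan import *
S=snap('scene','scene3');T=snap('top','top3');s,p,R=cur();plan([445.3,-98.9,187],UP)
print('pred tip',proj(S,p+[0,0,-137]))
crop('scene3',220,150,100,100,5.5,'c6')"
```

```text
t: 9.85
tcp_pos: [444.3, -99.7, 247.9]
eef_rot: [0.0, 0.998, 0.063, 0.0]
ft_force: [0.2, -0.7, -3.1]
opening: 45.1
finger_force: 62.7
t: 10.35
tcp_pos: [445.4, -99.7, 207.4]
eef_rot: [0.0, 0.998, 0.063, 0.001]
ft_force: [0.6, -0.8, -2.2]
opening: 45.4
finger_force: 62.7
t 10.4 tcp [445.8 -99.7 207.7] z [ 0.002 -0.001 -1.   ] y [ 0.126 -0.992  0.002]
shift units (tool) [-0.01 -0.02  0.52] turn units [ 0.01 -0.02  0.01]
pred tip [[257.89811429 227.03611651]]
```

View pics/c6.png

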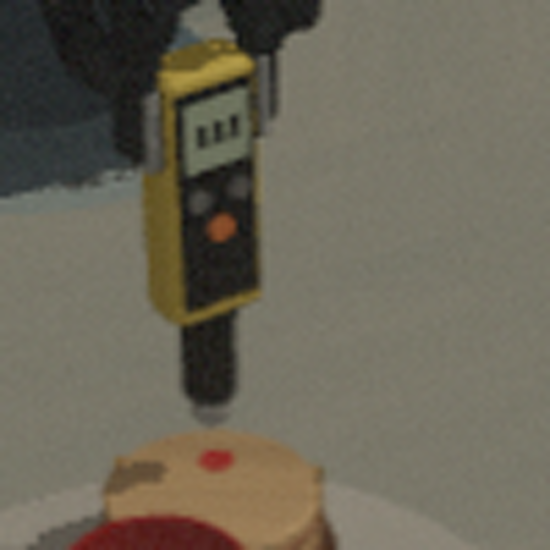

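The tip is at about (258.4,226.7), straight above the dot at (259.3,233.6), and the meter is upright. I'm lowering it gently.

```bash
python3 -m jog '{"delta_pos":[[-0.01,-0.02,0.1],[0,0,0.1],[0,0,0.1],[0,0,0.05],[0,0,0]],"rotation":[[0,0,0],[0,0,0],[0,0,0],[0,0,0],[0,0,0]],"hand":[-1,-1,-1,-1,-1]}' 60
python3 -m jog '{"delta_pos":[[0,0,0.05],[0,0,0.05],[0,0,0],[0,0,0],[0,0,0]],"rotation":[[0,0,0],[0,0,0],[0,0,0],[0,0,0],[0,0,0]],"hand":[-1,-1,-1,-1,-1]}' 60
python3 -m jog '{"delta_pos":[[0,0,0.05],[0,0,0],[0,0,0],[0,0,0],[0,0,0]],"rotation":[[0,0,0],[0,0,0],[0,0,0],[0,0,0],[0,0,0]],"hand":[-1,-1,-1,-1,-1]}' 60
```

```text
t: 10.95
tcp_pos: [444.5, -98.5, 192.3]
eef_rot: [-0.0, 0.998, 0.063, -0.0]
ft_force: [-0.2, 0.5, -2.5]
opening: 45.7
finger_force: 62.7
t: 11.45
tcp_pos: [444.8, -98.7, 188.9]
eef_rot: [0.0, 0.998, 0.063, 0.0]
ft_force: [-0.1, -0.2, -2.5]
opening: 45.9
finger_force: 62.7
t: 11.95
tcp_pos: [444.8, -98.7, 186.8]
eef_rot: [0.0, 0.998, 0.063, 0.0]
ft_force: [-0.1, -0.6, -2.1]
opening: 45.7
finger_force: 62.7
```

```bash
python3 -m jog '{"delta_pos":[[0,0,0.05],[0,0,0],[0,0,0],[0,0,0],[0,0,0]],"rotation":[[0,0,0],[0,0,0],[0,0,0],[0,0,0],[0,0,0]],"hand":[-1,-1,-1,-1,-1]}' 60
python3 -m jog '{"delta_pos":[[0,0,0.05],[0,0,0],[0,0,0],[0,0,0],[0,0,0]],"rotation":[[0,0,0],[0,0,0],[0,0,0],[0,0,0],[0,0,0]],"hand":[-1,-1,-1,-1,-1]}' 60
```

```text
t: 12.45
tcp_pos: [444.9, -98.7, 185.0]
eef_rot: [0.0, 0.998, 0.063, 0.001]
ft_force: [-0.7, 0.8, -0.1]
opening: 45.5
finger_force: 62.9
t: 12.95
tcp_pos: [444.9, -98.7, 182.9]
eef_rot: [0.0, 0.998, 0.063, 0.001]
ft_force: [0.8, 0.6, 0.9]
opening: 45.5
finger_force: 63.0
```

```bash
python3 -m jog '{"delta_pos":[[0,0,0.02],[0,0,0],[0,0,0],[0,0,0],[0,0,0]],"rotation":[[0,0,0],[0,0,0],[0,0,0],[0,0,0],[0,0,0]],"hand":[-1,-1,-1,-1,-1]}' 60
python3 -c "
from plan import *
F=[]
for i in range(16):
    snapshot('scene');s=get_state();F.append([*s['ft_force'],s['tcp_pos'][2]])
print(np.mean(F,0),np.std(F,0))
S=snap('scene','scene4');crop('scene4',220,150,100,110,5.4,'c7')"
```

```text
t: 13.45
tcp_pos: [444.9, -98.7, 182.1]
eef_rot: [0.0, 0.998, 0.063, 0.0]
ft_force: [1.1, -1.0, 0.7]
opening: 45.5
finger_force: 63.0
[  0.83801692  -0.72123171   0.48419062 182.03370119] [0.68326559 0.45225391 0.5792009  0.01288245]
```

View pics/c7.png

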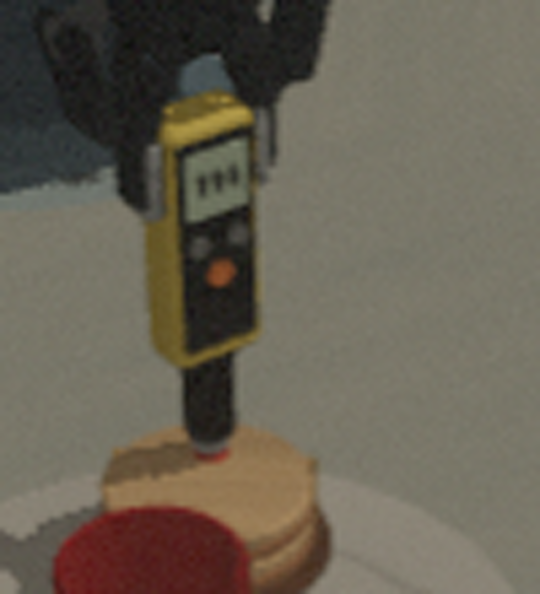

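The ball is on the dot: the front rim of the dot shows at crop (212,457), around the ball. The press is about 3.2 N, roughly 4 mm in, with the meter upright and steady. Handing in.

```bash
python3 -c "
from plant import *
print(close_job())"
```

```text
the job is handed in; nothing more can be done
None
```

I handed the job in with the meter held upright on the free pile's red dot, tip about 2 mm from its centre by camera, ball about 4 mm in at about 3.2 N; close_job() returned no verdict.

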